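Show a tool handle's ferrule to the inspection camera

ROBOT

A 6-joint arm with a two-finger parallel gripper is mounted at the origin on the work surface. World frame = base frame: x ahead of the robot, y to its left, z up, the work surface at z = 0. Lengths are in m, angles in rad, forces in N, time in s.
With the tool pointing down it reaches from about 0.275 to 0.85 m from the base axis. Payload 5.2 kg.
Tool frame: the origin (TCP) lies on the front face of the gripper's body, between the roots of the fingers; the fingertips stand 73 mm ahead of it and the grasp point (between the pads) lies 54 mm ahead of it (ctrl.hold_point_z is the distance from the TCP to the grasp point, in m); z points along the fingers, y is the line along which they close (so a half turn about z gives the same grasp; the last joint's range is limited). The gripper opens to 85 mm and grips with 20 to 120 N. Pads are 22 mm wide; open, the fingers measure 114 mm over their backs; the gripper's body (76 mm by 85 mm) begins 54 mm behind the grasp point. The pads swing forward as they close: fully open they stand 13 mm farther back than shut.
Start: joints at [-1.453, 0.259, 1.535, -0, 1.348, -0.203], TCP at [0.173, -0.522, 0.304] pointing down, gripper open.
Joint ranges: [-3.14, 3.14], [-0.91, 2.08], [0.19, 2.58], [-1.22, 4.36], [0.22, 2.71], [-3.12, 3.12]. Speed limits (rad/s): [2.57, 2.57, 3.14, 3.14, 3.14, 3.14].

INTERFACE

Orientations are given as a unit quaternion [w, x, y, z].
In Python, from station import status, camera, camera_model, ctrl gives the robot as it stands.
- The arm moves only by the tool step_arm, never from a script. Its argument "deltas" is a list of rows, each a list of 2 entries, a list of its own where there are three numbers: the shift along the tool's x, y, z in m, then the turn about the tool's z in rad. A call has exactly 10 rows; each row is the pose to reach, as a shift and turn from the pose commanded when the call began, along the tool's axes at that moment; what a row does not reach only later rows make up. A row lasts 1/12 s, in which the tool goes at most 41.7 mm and 7.16 degrees, less where a joint would pass 70% of its speed; a pose out of reach is approached as far as the arm can. A call with a gripper value outside its range is refused whole. "fingers" is the finger opening in m, from 0 to 0.0854, set as the call begins (left out, the last holds). The fingers move at their own pace and stop on an object; the grip force is fixed at half the most. Time passes only in rows, so rows that repeat a pose let the fingers close, or fill a call up. It gives the time, the measured TCP pose, the force, the opening and the grip force at its end, in the units of the state.
- status.observe(): the state, without advancing time (a new reading comes with each control period).
- camera(name): name is "scene" or "top" or "wrist"; returns the picture (400x640x3 uint8, blue, green, red); there is no depth.
- camera_model(name): a dict with "fov_y" (degrees; the focal length in pixels is half the picture's height over the tangent of half this angle, whatever the lens; pixels are square), "cx", "cy" (the principal point, pixels), "k1" (the pictures are not rectified: a ray, as slopes to the right and down, at radius r is drawn at 1 + k1 r^2 times it, then the intrinsics apply), "rvec" (rotation vector, rad) and "tvec" (3), from world to camera coordinates, as OpenCV has them. Camera axes: x right, y down, z forward; pixel columns grow to the right and rows downward; lengths in m; the calibration is good to about 2 mm. A picture is of the moment at which its call begins: read the wrist's pose just before it. camera_model takes no time and is no camera call; for the wrist camera it gives the pose at the moment of the call.
- ctrl.sign_off(): hands the job in; it is judged then, once.
The state is a dict: "time_s": time; "q": joint angles; "joint_vel": joint speeds; "joint_efforts": joint torques, N m; "eef_pos": TCP position; "tcp_rot": TCP orientation; "force": force on the tool from outside, world axes, zero at the start; "moment": the same for the moment, N m; "opening": opening from 0.0 (shut) to 1.0 (fully open); "finger_force": force on a finger pad.
Only numpy, scipy, OpenCV 4.12 (cv2) and the standard library are available. Lean on these libraries where they do the work, as an engineer would, in place of code of your own. Each camera call takes 0.05 s, during which the arm holds its last target. There are 200 camera calls.

TASK

First clamp the camera stand by throwing its lever all the way over, towards the camera's side of the stand. Then take the tool handle with the ferrule out of the rack and hold it up to the inspection camera: the bored ferrule end faces the lens squarely, centred on the lens and 100 mm in front of it, the handle in line with the camera's slanting line of sight. Finish while still holding it there steadily; leave the camera, the other turned parts, the sanding block and the tin where they are.

Things in the scene. Friction and masses are not known exactly. Their poses are not given: they have to be found in the camera images.
- handle: Tool handle of turned light wood, round, 140 mm long. x runs along its axis to the ferrule end; origin on the axis at mid-length. Straight grip 26 mm thick from x = -62 to +30 mm; brass ferrule 19 mm thick from +40 to +70 mm with a dark 11 mm bore in its end. 60 to 120 g, balanced near x = -10 mm. Lies level in any of the rack's three places, axis 55 mm above the bench, free upwards.
- handle_face (a point): Centre of the ferrule's end face, at x = +70 mm on the handle's axis.
- rack: Dark wooden rack, fixed, 100 x 235 mm; origin on the bench at the middle place. Places at y = -75, 0, +75 mm; parts lie along its x, their origins at its x = 0. Each rests on two V-notched rails 10 mm thick at x = -52 and +28 mm, tops 57 mm above the bench; between the rails (middle x = -12 mm) its sides are free to grip, above a 10 mm base board.
- spindle: Bystander in the rack: plain straight round spindle of the same wood, 26 mm in diameter, 140 mm long, no ferrule. Origin at its middle, x along it.
- baluster: Bystander in the rack: baluster of the same wood with beads and coves, up to 34 mm in diameter, 140 mm long, no ferrule. Origin at its middle, x along it.
- stand: Camera stand, fixed: grey plate 250 x 250 x 12 mm (its x = -200 to +50, y = -60 to +190 mm) with an upright steel column 22 mm thick, 352 mm high, at x = +20 mm, y = 0. Origin on the bench. x is level and points away from where the camera looks (roughly away from the robot); z is up.
- camera: Inspection camera, a black box 58 mm wide on the column, with a round lens 42 mm in diameter. Origin at the centre of the lens glass. It looks along its own -x axis, 20 degrees downwards from level; y is level. Its height on the column differs from run to run (lens 230 to 290 mm above the bench); do not push it.
- clamp_tip (a point): Centre of the 26 mm steel ball on the clamp lever. The axle runs along the stand's y at stand x = -140, y = +130 mm, 34 mm above the bench; ball centre 80 mm from it. The rod, 10 mm thick, rises from a block 70 mm (x) by 50 mm (y), top 37 mm above the bench (round axle boss 47 mm).
- clamp (a joint): Angle of the clamp lever, rad. 0: leaning 0.5 rad from upright towards the stand's -x (lens side, open); 1.0: leaning 0.5 rad towards its +x (clamped, at the stop). Starts at 0 to 0.3, turns with about 1 N at the ball and stays where it is left.
- sanding_block: Bystander: cork sanding block 65 x 110 x 32 mm, lying flat, origin under its centre.
- wax_tin: Bystander: round metal tin 68 mm in diameter, 50 mm high, origin under its centre.
Mind the look-alikes: they are no part of the job. Leave any green look-alike of the handle alone.

How it is judged:
By the outcome, as a careful person would: the job done as asked, in the order asked, and still so for the second after the job is handed in, while the arm keeps its last pose, push and grip.
It also fails if it takes over 51 s, if anything falls off the work surface, if the arm or the gripper's body presses on something with over 40 N, if the wrist force passes 120 N, or if a joint passes its speed limit or range.

## Working session

There is one attempt and no reset: what is moved stays moved. The work goes in short steps, Python scripts to look and compute and a tool call to move; the robot and the scene stay as the last step left them, time stands still between calls to the robot, and variables do not carry over. Pictures are saved under pics/ and viewed, at most 10 in all, crops included, and the job is handed in when it is done.

Besides the shell and the picture viewer there is one more tool, called after "Request:" as a command line: name --argument value ..., lists and objects as JSON in quotes. step_arm: Moves the arm, as the interface text tells. Its arguments: {"type":"object","properties":{"deltas":{"type":"array","items":{"type":"array"}},"fingers":{"type":"number"}},"required":["deltas"]}

```bash
ls; mkdir -p pics; cat > h.py <<'E'
import numpy as np, cv2
from station import status, camera, camera_model, ctrl
def K(m):
    f=200/np.tan(np.radians(m["fov_y"])/2); return f
def ray(m,u,v):
    f=K(m); d=np.array([(u-m["cx"])/f,(v-m["cy"])/f]); p=d.copy()
    for _ in range(30): p=d/(1+m["k1"]*(p@p))
    R=cv2.Rodrigues(np.array(m["rvec"],float))[0]; t=np.array(m["tvec"],float).ravel()
    w=R.T@np.array([p[0],p[1],1]); return -R.T@t, w/np.linalg.norm(w)
def onz(m,u,v,z):
    o,w=ray(m,u,v); return o+w*(z-o[2])/w[2]
def proj(m,P):
    R=cv2.Rodrigues(np.array(m["rvec"],float))[0]; t=np.array(m["tvec"],float).ravel()
    P=np.atleast_2d(P); c=P@R.T+t; p=c[:,:2]/c[:,2:]; r2=(p**2).sum(1,keepdims=True)
    return p*(1+m["k1"]*r2)*K(m)+[m["cx"],m["cy"]]
def tri(*rs):
    A=0;b=0
    for o,w in rs:
        M=np.eye(3)-np.outer(w,w); A=A+M; b=b+M@o
    return np.linalg.solve(A,b)
E
python3 - <<'E'
from h import *
print(status.observe())
for n in("scene","top"):
    cv2.imwrite(f"pics/{n}0.png",camera(n)); print(n,camera_model(n))
E
```

```text
pics
{'time_s': 0.0, 'q': array([-1.45279497e+00,  2.59351602e-01,  1.53611255e+00,  1.41897439e-06,
        1.34803388e+00, -2.02788433e-01]), 'joint_vel': array([-0.00073892,  0.00100934,  0.00025265,  0.00109623,  0.00200817,
        0.00090918]), 'joint_efforts': array([ 2.82634583e-04, -4.46033728e+01, -2.90564990e+01, -2.07726725e-04,
        1.17347963e-02, -2.03198226e-06]), 'eef_pos': array([ 0.17340237, -0.52150961,  0.30305814]), 'tcp_rot': array([-9.51805498e-04,  9.87163870e-01,  1.59707815e-01,  4.10670237e-05]), 'force': array([ 0.05412884, -0.59850477,  0.08729379]), 'moment': array([-0.01924838,  0.00221728, -0.02927526]), 'finger_force': 0.0, 'opening': 0.999756235599473}
scene {'fov_y': 45.856610617184955, 'cx': 318.0174186225563, 'cy': 195.34429520998313, 'k1': 0.027440191404884434, 'rvec': array([ 1.99745651,  1.62528185, -0.54029529]), 'tvec': array([-1.34041020e-03, -3.61860727e-01,  2.01481639e+00])}
top {'fov_y': 48.05073398403208, 'cx': 319.31578127031133, 'cy': 203.37750872789374, 'k1': 0.0038202476968065605, 'rvec': array([ 2.15101269, -2.14663899,  0.16844956]), 'tvec': array([-0.13009018,  0.53232659,  1.38206207])}
```

View pics/scene0.png

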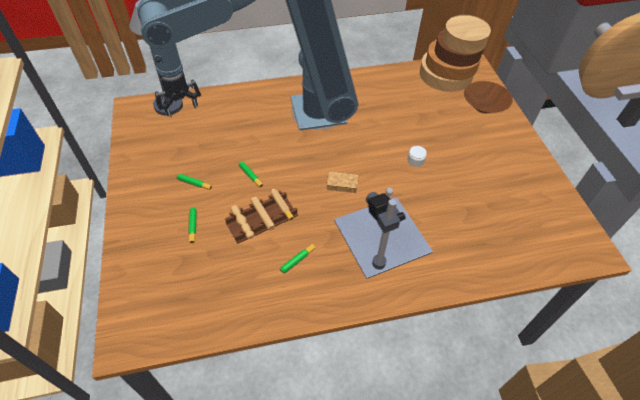

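View pics/top0.png

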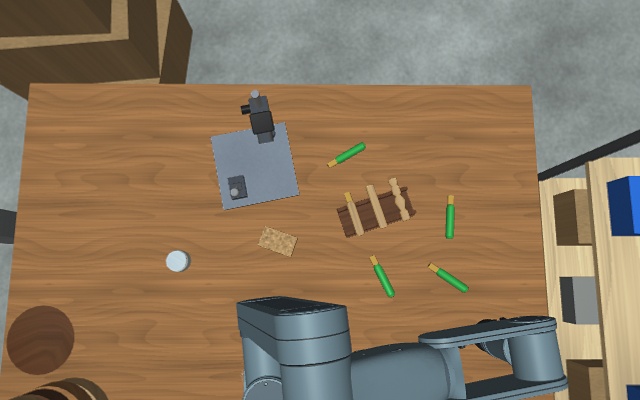

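The scene view shows the rack at (262,215), the stand at (383,238), the cork block at (343,182) and the tin at (418,155). There are four green look-alikes. In the top view the rack is at (376,208), with candidate parts at (354,213), (376,205) and (400,198). Next I enlarge these.

```bash
python3 - <<'E'
from h import *
t=cv2.imread("pics/top0.png"); s=cv2.imread("pics/scene0.png")
c=lambda im,x,y,w,h,k:cv2.resize(im[y:y+h,x:x+w],None,fx=k,fy=k,interpolation=cv2.INTER_CUBIC)
a=np.hstack([c(t,330,170,100,75,4),c(t,205,85,100,75,4)])
b=np.hstack([c(s,220,180,100,75,4),c(s,335,180,100,75,4)])
cv2.imwrite("pics/crop1.png",np.vstack([a,b]))
E
```

```text
(no output)
```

View pics/crop1.png

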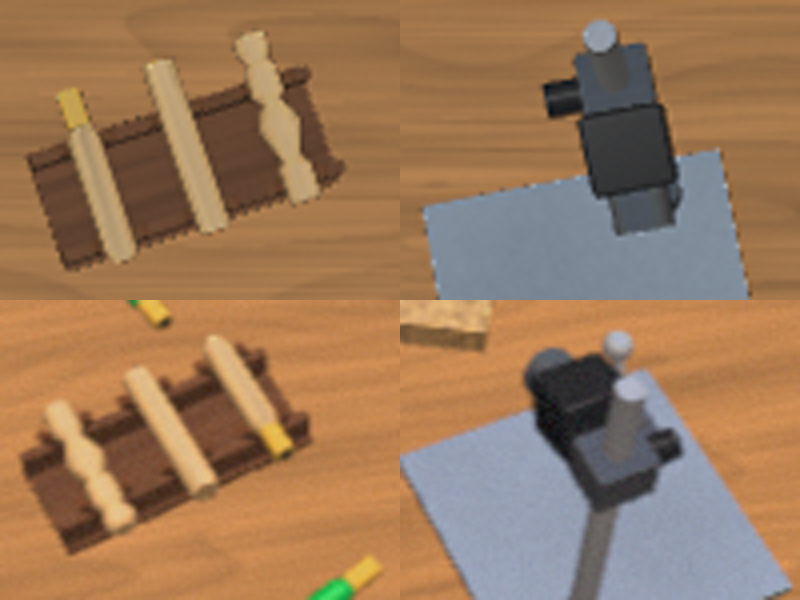

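The rack candidates in the top view are (354,213) with a brass ferrule at (347,194), (376,205) plain, and (400,198) beaded. The left one is the handle, because only it has a brass ferrule end, and the crop confirms this. The camera points towards the robot. The lever is at top (237,187), with its ball at scene (389,191).

```bash
python3 - <<'E'
from h import *
from scipy.optimize import least_squares
T=camera_model("top");S=camera_model("scene")
f=onz(T,347,193,.055);r=onz(T,360.5,234.5,.055);d=f-r
print("handle ends",f,r,"len",np.linalg.norm(d),"yaw",np.arctan2(d[1],d[0]))
print("scene reproj face/rear",proj(S,[f,r]))
pc=np.array([[211,137],[285,123],[299,194],[224,209]],float)
L=np.array([[50,190],[50,-60],[-200,-60],[-200,190]])/1e3
W=np.array([onz(T,*p,.012)[:2] for p in pc])
def rm(a):return np.array([[np.cos(a),-np.sin(a)],[np.sin(a),np.cos(a)]])
s=least_squares(lambda p:(L@rm(p[2]).T+p[:2]-W).ravel(),[.6,0,0])
print("stand",s.x,np.abs(s.fun).max());x=s.x
w=lambda X,Y,Z:np.r_[rm(x[2])@[X,Y]+x[:2],Z]
print("scene corners",proj(S,[w(*l,.012) for l in L]))
ct=tri(ray(T,255,94),ray(S,392.5,202));print("coltop tri",ct,"exp",w(.02,0,.352))
print("ball tri",tri(ray(T,234,191),ray(S,389.5,191)))
for a in(0,.1,.2,.3,1):
  b=w(-.14+.08*np.sin(a-.5),.13,.034+.08*np.cos(a-.5));print(a,b,proj(T,b),proj(S,b))
# rack outer corners guess
print("wrist",camera_model("wrist"))
t=cv2.imread("pics/top0.png"); s=cv2.imread("pics/scene0.png");
c=lambda im,x,y,w,h,k:cv2.resize(im[y:y+h,x:x+w],None,fx=k,fy=k,interpolation=cv2.INTER_CUBIC)
cv2.imwrite("pics/crop2.png",np.hstack([c(t,210,160,50,60,8),c(s,360,180,50,60,8)]))
E
```

```text
handle ends [ 0.56361497 -0.21598123  0.055     ] [ 0.43297403 -0.2569243   0.055     ] len 0.1369064998811586 yaw 0.3037059897982782
scene reproj face/rear [[289.87575245 218.04564947]
 [272.20538018 190.29030012]]
stand [0.74853244 0.03325393 0.20253257] 0.0035260430923836905
scene corners [[431.61512711 250.66796055]
 [364.924368   277.08316974]
 [332.56285407 218.2361255 ]
 [394.95809392 196.05756437]]
coltop tri [0.76995474 0.04053211 0.34890173] exp [0.76812365 0.03727695 0.352     ]
ball tri [0.55936612 0.13008616 0.11061267]
0 [0.5476743  0.12472071 0.1042066 ] [[235.70469244 195.1028792 ]] [[386.44710423 189.80398063]]
0.1 [0.5547277  0.12616911 0.10768488] [[235.08980389 192.60887352]] [[387.58522208 190.69974535]]
0.2 [0.56208601 0.12768013 0.11042692] [[234.49828731 190.04940956]] [[388.74927015 191.80234088]]
0.3 [0.56967571 0.12923866 0.11240533] [[233.93716752 187.45428147]] [[389.92690933 193.10223191]]
1 [0.6228145 0.1401506 0.1042066] [[231.34597757 170.79908008]] [[397.46710967 206.41397662]]
wrist {'fov_y': 70.33922263394213, 'cx': 321.11849187828517, 'cy': 200.69897135202058, 'k1': 0.005068745873952024, 'rvec': array([-2.31969372,  1.67249148,  0.28372888]), 'tvec': array([-0.54930037, -0.04323307,  0.38222064])}
```

View pics/crop2.png

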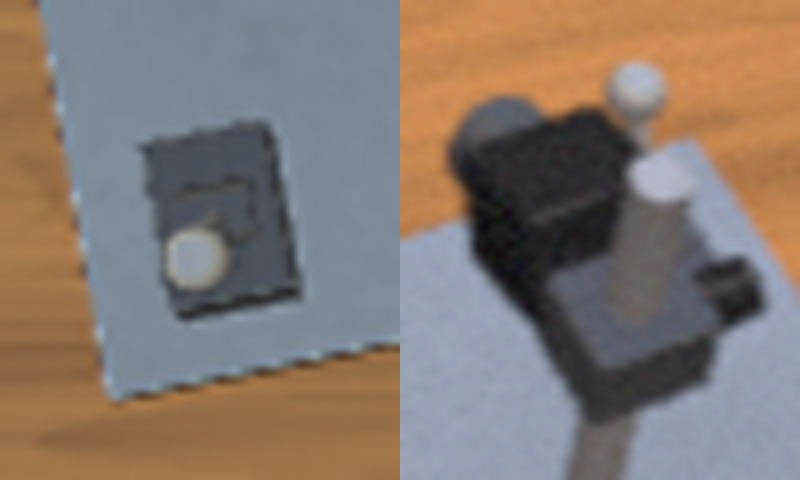

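Request:
step_arm --deltas '[[[0.025,-0.025,0],0.012],[[0.05,-0.05,0],0.024],[[0.075,-0.075,0],0.036],[[0.1,-0.1,0],0.048],[[0.125,-0.125,0],0.06],[[0.15,-0.15,0],0.072],[[0.175,-0.175,0],0.084],[[0.2,-0.2,0],0.096],[[0.225,-0.225,0],0.108],[[0.25,-0.25,0],0.12]]' --fingers 0.0

```text
time_s: 0.93
eef_pos: [0.3321, -0.2041, 0.3038]
tcp_rot: [-0.0, 0.995, 0.1, -0.0]
force: [0.8, -0.4, 0.2]
opening: 0.002
finger_force: 0.0
```

```bash
cat >> h.py <<'E'
def yaw(st=None):
    q=(st or status.observe())["tcp_rot"]; return 2*np.arctan2(q[2],q[1])
def delta(tx,ty,tz,tyaw=None):
    s=status.observe(); p=np.array(s["eef_pos"]); a=yaw(s); d=np.array([tx,ty,tz])-p
    c,n=np.cos(a),np.sin(a)
    t=0 if tyaw is None else (a-tyaw+np.pi/2)%np.pi-np.pi/2
    return np.round([c*d[0]+n*d[1], n*d[0]-c*d[1], -d[2], t],4)
E
python3 - <<'E'
from h import *
import pickle
m=camera_model("wrist");im=camera("wrist");cv2.imwrite("pics/w1.png",im);pickle.dump(m,open("w1.pkl","wb"))
R=cv2.Rodrigues(m["rvec"])[0];print("cam pos",-R.T@m["tvec"],"axes",R.round(3))
print(delta(.499,.117,.303,.2025))
E
```

```text
cam pos [ 0.41450433 -0.18794071  0.37455198] axes [[ 0.199 -0.98  -0.001]
 [-0.926 -0.188  0.327]
 [-0.321 -0.064 -0.945]]
[ 0.2253 -0.2761  0.0006 -0.0005]
```

View pics/w1.png

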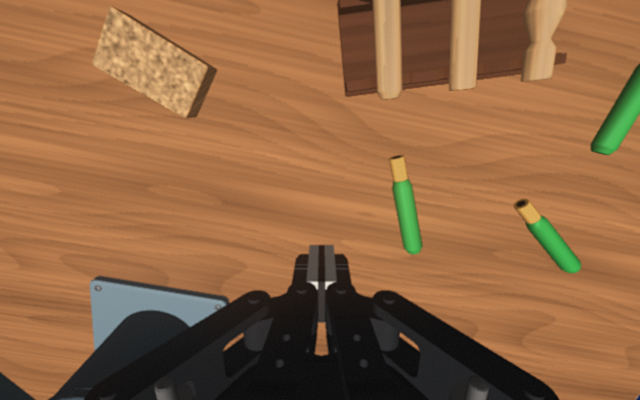

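The wrist view shows the rack's near side at (450,90), the handle's rear end at (388,95), the cork block at (150,60) and two green look-alikes. Next I go to the lever.

Request:
step_arm --deltas '[[[0.022,-0.027,0],0],[[0.045,-0.055,0],0],[[0.068,-0.083,0],0],[[0.09,-0.11,0],0],[[0.113,-0.138,0],0],[[0.135,-0.166,0],0],[[0.158,-0.193,0],0],[[0.18,-0.221,0],0],[[0.203,-0.248,0],0],[[0.225,-0.276,0],0]]'

```text
time_s: 1.82
eef_pos: [0.4978, 0.1111, 0.3036]
tcp_rot: [0.0, 0.995, 0.1, -0.0]
force: [1.0, -0.3, 0.6]
opening: 0.0
finger_force: 0.0
```

Request:
step_arm --deltas '[[[0,0,0.025],0],[[0,0,0.05],0],[[0,0,0.075],0],[[0,0,0.1],0],[[0,0,0.12],0],[[0,0,0.14],0],[[0.01,0,0.14],0],[[0.02,0,0.14],0],[[0.03,0,0.14],0],[[0.04,0,0.14],0]]'

```text
time_s: 2.65
eef_pos: [0.5389, 0.1176, 0.1655]
tcp_rot: [0.0, 0.995, 0.1, 0.002]
force: [-1.7, -1.5, 0.4]
opening: -0.0
finger_force: 0.9
```

```bash
python3 - <<'E'
from h import *
print(delta(.599,.1365,.163), status.observe()["force"])
E
```

```text
[ 0.0627 -0.0065  0.0025  0.    ] [-1.71856029 -1.48466397  0.43471843]
```

Request:
step_arm --deltas '[[[0.006,-0.002,0],0],[[0.012,-0.003,0],0],[[0.018,-0.004,0],0],[[0.024,-0.005,0],0],[[0.03,-0.006,0],0],[[0.036,-0.006,0],0],[[0.042,-0.006,0],0],[[0.047,-0.006,0],0],[[0.052,-0.006,0],0],[[0.056,-0.006,0],0]]'

```text
time_s: 3.48
eef_pos: [0.5906, 0.1345, 0.1636]
tcp_rot: [-0.0, 0.995, 0.1, -0.0]
force: [-1.0, -0.5, -1.0]
opening: -0.0
finger_force: 0.4
```

Request:
step_arm --deltas '[[[0.001,0,0],0],[[0.002,0,0],0],[[0.003,0,0],0],[[0.004,0,0],0],[[0.005,0,0],0],[[0.006,0,0],0],[[0.006,0,0],0],[[0.006,0,0],0],[[0.006,0,0],0],[[0.006,0,0],0]]'

```text
time_s: 4.32
eef_pos: [0.5962, 0.1357, 0.1641]
tcp_rot: [0.0, 0.995, 0.1, 0.0]
force: [-0.5, -0.1, -0.5]
opening: 0.005
finger_force: 0.2
```

Request:
step_arm --deltas '[[[0.001,0,0],0],[[0.002,0,0],0],[[0.003,0,0],0],[[0.004,0,0],0],[[0.005,0,0],0],[[0.006,0,0],0],[[0.006,0,0],0],[[0.006,0,0],0],[[0.006,0,0],0],[[0.006,0,0],0]]'

```text
time_s: 5.15
eef_pos: [0.6021, 0.1369, 0.164]
tcp_rot: [0.0, 0.995, 0.1, 0.0]
force: [-0.3, 1.4, 0.3]
opening: -0.002
finger_force: 0.1
```

Request:
step_arm --deltas '[[[0.001,0,0],0],[[0.002,0,0],0],[[0.003,0,0],0],[[0.004,0,0],0],[[0.005,0,0],0],[[0.006,0,0],0],[[0.006,0,0],0],[[0.006,0,0],0],[[0.006,0,0],0],[[0.006,0,0],0]]'

```text
time_s: 5.98
eef_pos: [0.6037, 0.1373, 0.1637]
tcp_rot: [0.0, 0.995, 0.101, -0.005]
force: [-15.1, -4.1, 10.2]
opening: -0.0
finger_force: 8.1
```

```bash
python3 - <<'E'
from h import *
t=camera("wrist")
s=camera("scene");
c=lambda im,x,y,w,h,k:cv2.resize(im[y:y+h,x:x+w],None,fx=k,fy=k,interpolation=cv2.INTER_CUBIC)
cv2.imwrite("pics/c3.png",np.hstack([c(s,360,155,80,80,5),t[:,150:550]]))
E
```

```text
(no output)
```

View pics/c3.png

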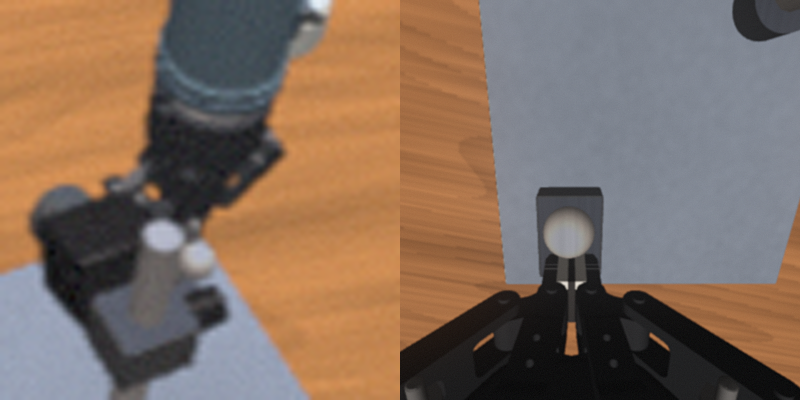

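The force rose to 15 N against the stop. The wrist view shows the ball straight ahead of the fingertips, at crop (570,232), on the far side of its block, so the lever is clamped. Now I retreat and view the lens from above on the way to the rack.

Request:
step_arm --deltas '[[[-0.02,0,0],0],[[-0.05,0,0],0],[[-0.06,0,-0.035],0],[[-0.06,0.005,-0.075],0],[[-0.06,0.01,-0.115],0],[[-0.06,0.02,-0.155],0],[[-0.06,0.03,-0.195],0],[[-0.06,0.04,-0.23],0],[[-0.06,0.05,-0.26],0],[[-0.06,0.05,-0.28],0]]'

```text
time_s: 6.92
eef_pos: [0.5598, 0.0756, 0.4483]
tcp_rot: [0.001, 0.995, 0.1, 0.003]
force: [0.2, -0.7, -1.3]
opening: -0.002
finger_force: 0.0
```

```bash
python3 - <<'E'
from h import *
import pickle
m=camera_model("wrist");im=camera("wrist");cv2.imwrite("pics/w2.png",im);pickle.dump(m,open("w2.pkl","wb"))
T=camera_model("top");print(onz(T,265,143,.26),delta(.55,-.06,.44,.3037))
E
```

```text
[0.66578458 0.02115782 0.26      ] [-0.0371  0.1315  0.0115 -0.1042]
```

Request:
step_arm --deltas '[[[-0.003,0.015,0],-0.01],[[-0.006,0.03,0],-0.02],[[-0.01,0.05,0],-0.04],[[-0.015,0.07,0],-0.06],[[-0.02,0.09,0],-0.08],[[-0.025,0.11,0],-0.1],[[-0.03,0.13,0],-0.1],[[-0.03,0.145,0],-0.1],[[-0.03,0.15,0],-0.1],[[-0.03,0.15,0],-0.1]]' --fingers 0.0854

```text
time_s: 7.8
eef_pos: [0.56, -0.0768, 0.4435]
tcp_rot: [-0.0, 0.989, 0.149, 0.0]
force: [0.1, 0.1, -0.9]
opening: 0.999
finger_force: 0.0
```

```bash
python3 - <<'E'
from h import *
import pickle
m=camera_model("wrist");im=camera("wrist");cv2.imwrite("pics/w3.png",im);pickle.dump(m,open("w3.pkl","wb"))
m2=pickle.load(open("w2.pkl","rb"));i2=cv2.imread("pics/w2.png")
c=lambda im,m:(lambda u,v:(print(u-66,v-66),cv2.resize(im[max(v-66,0):v+67,max(u-66,0):u+67],(400,400),interpolation=cv2.INTER_CUBIC))[1])(*proj(m,[.68,.023,.27])[0].astype(int))
print(proj(m,[.68,.023,.27]),proj(m2,[.68,.023,.27]))
cv2.imwrite("pics/c4.png",np.hstack([c(i2,m2),c(im,m)]))
E
```

```text
[[239.94992557  16.62630824]] [[413.79362425  73.18488658]]
347 7
173 -50
```

View pics/c4.png

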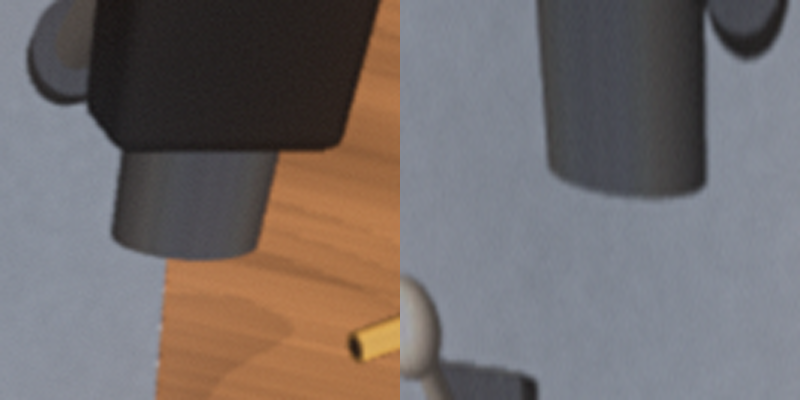

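The left crop shows the lens barrel's front rim with corners (112,235) and (257,240) and lower arc (197,261). The right crop shows corners (548,168) and (706,183) and lower arc (640,198). I fit the rim circle to these.

```bash
python3 - <<'E'
from h import *
import pickle
from scipy.optimize import least_squares
ms=[pickle.load(open(f"w{i}.pkl","rb")) for i in(2,3)]
k=133/400
obs=[np.array([[347+112*k,7+235*k],[347+257*k,7+240*k],[347+197*k,7+261*k]]),
     np.array([[173+148*k,168*82/400],[173+306*k,183*82/400],[173+240*k,198*82/400]])]
obs[1][:,1]=np.array([168,183,198])*( (16+67)/400)
th=np.linspace(0,2*np.pi,721)
def axes(a,p=np.radians(20)):
    c,s=np.cos(a),np.sin(a);x=np.array([c*np.cos(p),s*np.cos(p),np.sin(p)]);y=np.array([-s,c,0]);return x,y,np.cross(x,y)
def res(P,a):
    x,y,z=axes(a);out=[]
    for m,o in zip(ms,obs):
        C=ray(m,320,200)[0]
        v=C-P[:3]; A,B=v@y,v@z   # n.(C-P)=r
        ph=np.arctan2(B,A); dl=np.arccos(.021/np.hypot(A,B))
        pts=[P[:3]+.021*(np.cos(q)*y+np.sin(q)*z) for q in(ph+dl,ph-dl)]
        uv=proj(m,pts); out+=list((uv-o[:2]).ravel())
        ring=P[:3]+.021*(np.outer(np.cos(th),y)+np.outer(np.sin(th),z)); r=proj(m,ring)
        out.append(r[:,1].max()-o[2,1])
    return np.array(out)
for a in(.19,.2025,.215):
    s=least_squares(res,[.67,.02,.26],args=(a,));print(a,s.x,s.fun.round(1))
a=.2025
print("stand-frame", (s.x[0]-.7485)*np.cos(a)+(s.x[1]-.0333)*np.sin(a), -(s.x[0]-.7485)*np.sin(a)+(s.x[1]-.0333)*np.cos(a))
s=least_squares(res,[.67,.02,.26],args=(a,)); x,y,z=axes(a)
F=s.x-.1*x; print("face",F,"centre",F-.07*x,"grip@-12",F-.082*x)
im=camera("top")
# rack: wrist pic 1: handle rear end
print(delta(.487,-.240,.25,.3037))
m1=pickle.load(open("w1.pkl","rb"))
print("w1 rear of handle", onz(m1,388,95,.055),"rack near corner",onz(m1,345,95,.01))
T=camera_model("top")
for n,f,r in(("spindle",(370,185.5),(383,227)),("bal",(392.5,180),(405.5,220))):
    f=onz(T,*f,.055);r=onz(T,*r,.055);d=f-r;print(n,(f+r)/2,np.arctan2(d[1],d[0]),np.linalg.norm(d))
E
```

```text
0.19 [0.67808932 0.02072941 0.19951619] [ 30.8  -0.4 -58.4  -5.4  -4.7  60.7   7.3 -35.6   0.7   4.2]
0.2025 [0.67806167 0.02075449 0.19951591] [ 30.8  -0.6 -58.5  -5.1  -4.6  60.7   7.1 -35.7   1.    4.1]
0.215 [0.67803726 0.02078047 0.19951597] [ 30.9  -0.9 -58.6  -4.8  -4.6  60.7   6.8 -35.7   1.3   3.9]
stand-frame -0.07154087606307885 0.001907668862433454
face [0.5860125  0.0018555  0.16531389] centre [ 0.52157808 -0.0113738   0.14137248] grip@-12 [ 0.51053217 -0.01364168  0.13726824]
[-0.1183  0.1358  0.1938 -0.0028]
w1 rear of handle [ 0.43567028 -0.25520793  0.055     ] rack near corner [ 0.428414   -0.21400356  0.01      ]
spindle [ 0.5221747  -0.30808517  0.055     ] 0.2853005798735434 0.13688113856847925
bal [ 0.54217982 -0.3792436   0.055     ] 0.2887270636133871 0.13266262469952866
```

```bash
cat > fit.py <<'E'
from h import *
import pickle
from scipy.optimize import least_squares
ms=[pickle.load(open(f"w{i}.pkl","rb")) for i in(2,3)]
k=133/400
obs=[np.array([[347+257*k,7+240*k],[347+112*k,7+235*k],[347+197*k,7+261*k]]),
     np.array([[173+306*k,183*83/400],[173+148*k,168*83/400],[173+240*k,198*83/400]])]
th=np.linspace(0,2*np.pi,721)
def axes(a,p=np.radians(20)):
    c,s=np.cos(a),np.sin(a);x=np.array([c*np.cos(p),s*np.cos(p),np.sin(p)]);y=np.array([-s,c,0]);return x,y,np.cross(x,y)
def res(P,a):
    x,y,z=axes(a);out=[]
    for m,o in zip(ms,obs):
        C=ray(m,320,200)[0]
        v=C-P[:3]; A,B=v@y,v@z
        ph=np.arctan2(B,A); dl=np.arccos(.021/np.hypot(A,B))
        pts=[P[:3]+.021*(np.cos(q)*y+np.sin(q)*z) for q in(ph-dl,ph+dl)]
        uv=proj(m,pts); out+=list((uv-o[:2]).ravel())
        ring=P[:3]+.021*(np.outer(np.cos(th),y)+np.outer(np.sin(th),z)); r=proj(m,ring)
        out.append(r[:,1].max()-o[2,1])
    return np.array(out)
if __name__=="__main__":
  for a in(.18,.19,.2025,.215,.225):
    s=least_squares(res,[.67,.02,.26],args=(a,));print(a,s.x,s.fun.round(1),s.cost)
    x,y,z=axes(a);F=s.x-.1*x; print("face",F,"grip@-12",F-.082*x)
    d=s.x[:2]-[.7485,.0333];print("stand xy",d@[np.cos(a),np.sin(a)],d@[-np.sin(a),np.cos(a)])
E
python3 fit.py
```

```text
0.18 [0.67811362 0.02070994 0.19951638] [-58.4  -5.6  30.8  -0.2  -4.7 -35.6   0.4  60.8   7.6   4.3] 4725.3121408966435
face [0.58566256 0.00388667 0.16531436] grip@-12 [ 0.50985268 -0.00990842  0.13726871]
stand xy -0.07150318704256212 0.00021459458271254166
0.19 [0.67808932 0.02072941 0.19951618] [-58.4  -5.4  30.8  -0.4  -4.7 -35.6   0.7  60.7   7.3   4.2] 4724.749963809958
face [0.58581111 0.00298248 0.16531417] grip@-12 [ 0.51014297 -0.01157001  0.13726852]
stand xy -0.07151765364009001 0.0009533072918855735
0.2025 [0.67806167 0.02075449 0.19951591] [-58.5  -5.1  30.8  -0.6  -4.6 -35.7   1.   60.7   7.1   4.1] 4723.842476589916
face [0.5860125  0.0018555  0.16531389] grip@-12 [ 0.51053217 -0.01364168  0.13726824]
stand xy -0.07152219145536398 0.0018773098255112051
0.215 [0.67803726 0.02078047 0.19951596] [-58.6  -4.8  30.9  -0.9  -4.6 -35.7   1.3  60.7   6.8   3.9] 4722.708129203756
face [0.58623151 0.00073237 0.16531395] grip@-12 [ 0.5109508  -0.01570707  0.1372683 ]
stand xy -0.0715114414583943 0.0028017572401092573
0.225 [0.67802019 0.02080195 0.1995165 ] [-58.6  -4.6  30.9  -1.1  -4.6 -35.7   1.5  60.7   6.6   3.9] 4721.638425553622
face [ 5.86419506e-01 -1.63194347e-04  1.65314489e-01] grip@-12 [ 0.51130695 -0.01735461  0.13726884]
stand xy -0.07149170033236442 0.003541464835145086
```

```bash
sed -i 's/(ph-dl,ph+dl)/(ph+dl,ph-dl)/' fit.py; python3 fit.py
```

```text
0.18 [0.67241369 0.01942954 0.24931335] [ 0.1  2.  -0.5 -1.4 -0.2  0.3  0.3  0.  -1.2  0.5] 4.213847836915779
face [0.57996263 0.00260626 0.21511134] grip@-12 [ 0.50415275 -0.01118883  0.18706569]
stand xy -0.07734025520450043 -2.4669263264019692e-05
0.19 [0.67239126 0.01943046 0.24931451] [ 0.1  1.8 -0.5 -1.1 -0.2  0.3  0.   0.  -0.9  0.4] 3.0600147043917882
face [0.58011304 0.00168353 0.2151125 ] grip@-12 [ 0.50444491 -0.01286895  0.18706685]
stand xy -0.07735849389196674 0.0007538687069338842
0.2025 [0.67236652 0.01943252 0.24931106] [ 0.2  1.6 -0.6 -0.8 -0.1  0.3 -0.3  0.1 -0.6  0.2] 2.026063634616399
face [5.80317345e-01 5.33527859e-04 2.15109046e-01] grip@-12 [ 0.50483702 -0.01496365  0.18706339]
stand xy -0.07736684622880527 0.0017277565325200216
0.215 [0.67234568 0.01943564 0.24930241] [ 0.2  1.3 -0.6 -0.5 -0.1  0.3 -0.6  0.1 -0.2  0.1] 1.441127582005208
face [ 0.58053993 -0.00061246  0.2151004 ] grip@-12 [ 0.50525921 -0.0170519   0.18705475]
stand xy -0.07735889937403773 0.0027021801577413497
0.225 [0.67233191 0.01943895 0.24929206] [ 0.3  1.1 -0.7 -0.2 -0.1  0.3 -0.9  0.1  0.1  0. ] 1.293052262688658
face [ 0.58073123 -0.00152619  0.21509004] grip@-12 [ 0.50561867 -0.01871761  0.18704439]
stand xy -0.0773406914297761 0.0034819144967524647
```

Lens centre is (0.672, 0.019, 0.249), fitted to within a pixel. Now I go over the handle.

Request:
step_arm --deltas '[[[-0.012,0.013,0.02],0],[[-0.024,0.027,0.04],0],[[-0.035,0.04,0.06],0],[[-0.047,0.054,0.08],0],[[-0.06,0.068,0.1],0],[[-0.071,0.082,0.12],0],[[-0.083,0.095,0.14],0.005],[[-0.095,0.109,0.16],0.005],[[-0.106,0.122,0.18],0.005],[[-0.117,0.136,0.194],0.005]]' --fingers 0.055

```text
time_s: 8.73
eef_pos: [0.4877, -0.2393, 0.2483]
tcp_rot: [-0.001, 0.989, 0.148, -0.0]
force: [0.1, -0.2, 0.1]
opening: 0.648
finger_force: 0.0
```

```bash
python3 - <<'E'
from h import *
import pickle
m=camera_model("wrist");im=camera("wrist");pickle.dump(m,open("w4.pkl","wb"))
print(delta(.4885,-.2395,.108,.296), yaw())
cv2.imwrite("pics/w4.png",im)
E
```

```text
[ 0.003  -0.0014  0.1378  0.    ] 0.2960136615159232
```

View pics/w4.png

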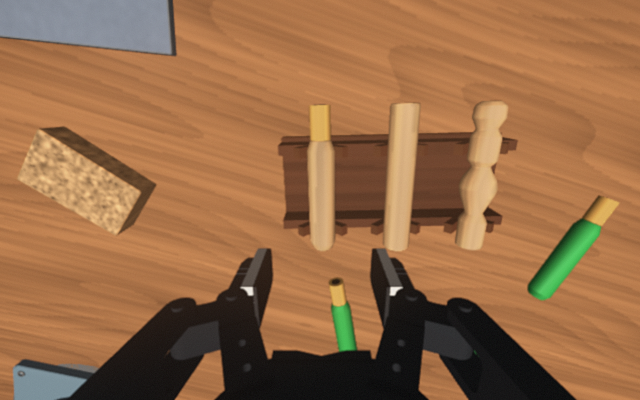

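The wrist view shows the handle centred between the fingers, with its ferrule end at (320,105), shoulder at (320,140) and rear end at (321,248). The spindle is at (403,175), the baluster at (482,175) and the stand plate edge at (175,50).

```bash
python3 - <<'E'
from h import *
import pickle
m=pickle.load(open("w4.pkl","rb"))
f=onz(m,320,104,.0625);r=onz(m,321.5,242,.068);d=f-r
print(f,r,np.linalg.norm(d[:2]),np.arctan2(d[1],d[0]),(f+r)/2)
f=onz(m,319.5,140,.060);print("ferrule start(+40)",f)
s=onz(m,404,104,.065);r=onz(m,397,244,.066);d=s-r;print("spindle",np.arctan2(d[1],d[0]),(s+r)/2)
a=onz(m,0,38,.012);b=onz(m,175,54,.012);d=a-b;print("plate front edge yaw",np.arctan2(d[1],d[0])-np.pi/2,b)
st=status.observe();print(st["eef_pos"],yaw(st))
print("pixel of rail tops", [onz(m,u,v,.057) for u,v in((283,145),(515,140),(287,220),(500,215))])
E
```

```text
[ 0.56637978 -0.21412149  0.0625    ] [ 0.44374819 -0.25313948  0.068     ] 0.1286892045188964 0.30804424448964796 [ 0.50506398 -0.23363049  0.06525   ]
ferrule start(+40) [ 0.53695453 -0.22261699  0.06      ]
spindle 0.3384369157449744 [ 0.52498709 -0.30396635  0.0655    ]
plate front edge yaw 0.21796871036558296 [ 0.5685212  -0.06607556  0.012     ]
[ 0.48605882 -0.24165999  0.2458476 ] 0.2960136615159232
pixel of rail tops [array([ 0.52247611, -0.19209188,  0.057     ]), array([ 0.58845202, -0.39203218,  0.057     ]), array([ 0.45158344, -0.21459455,  0.057     ]), array([ 0.51894978, -0.41498702,  0.057     ])]
```

Request:
step_arm --deltas '[[[0.001,-0.001,0.02],-0.01],[[0.001,-0.001,0.04],-0.01],[[0.001,-0.001,0.06],-0.01],[[0.001,-0.001,0.08],-0.01],[[0.001,-0.001,0.1],-0.01],[[0.001,-0.001,0.115],-0.01],[[0.001,-0.001,0.125],-0.01],[[0.001,-0.001,0.133],-0.01],[[0.001,-0.001,0.138],-0.01],[[0.001,-0.001,0.138],-0.01]]'

```text
time_s: 9.62
eef_pos: [0.4888, -0.2387, 0.1114]
tcp_rot: [-0.0, 0.988, 0.153, -0.0]
force: [1.1, -0.5, 0.1]
opening: 0.641
finger_force: 0.0
```

Request:
step_arm --deltas '[[[0,0,0],0],[[0,0,0],0],[[0,0,0],0],[[0,0,0],0],[[0,0,0],0],[[0,0,0],0],[[0,0,0],0],[[0,0,0],0],[[0,0,0],0],[[0,0,0],0]]' --fingers 0.0

```text
time_s: 10.45
eef_pos: [0.489, -0.2388, 0.1131]
tcp_rot: [0.0, 0.988, 0.152, 0.001]
force: [-0.6, 3.9, 7.1]
opening: 0.281
finger_force: 58.7
```

Request:
step_arm --deltas '[[[0,0,-0.01],0],[[0,0,-0.02],0],[[0,0,-0.03],0],[[0,0,-0.04],0],[[0,0,-0.05],0],[[0,0,-0.06],0],[[0,0,-0.07],0],[[0,0,-0.075],0],[[0,0,-0.08],0],[[0,0,-0.08],0]]'

```text
time_s: 11.28
eef_pos: [0.4891, -0.2394, 0.193]
tcp_rot: [0.001, 0.988, 0.152, 0.001]
force: [0.7, -0.1, -0.4]
opening: 0.284
finger_force: 58.9
```

```bash
python3 - <<'E'
from h import *
import pickle
m=pickle.load(open("w4.pkl","rb"));T=camera_model("top")
print("w4 green front",onz(m,337,282,.013),onz(m,345,345,.013))
print("top green",onz(T,374,258,.013),onz(T,392,294,.013))
c,s=np.cos(.31),np.sin(.31);R=np.array([[c,-s],[s,c]]);o=np.array([.521,-.308])
for p in(onz(T,374,258,.013),onz(T,392,294,.013)): print("rack frame",R.T@(p[:2]-o))
hc=R.T@(np.array([.4985,-.236])-o);print("handle in rack frame",hc)
for u,v in((283,145),(515,140),(287,220),(500,215)):print("rail",R.T@(onz(m,u,v,.057)[:2]-o))
st=status.observe();print(st["eef_pos"],st["force"],st["opening"])
E
```

```text
w4 green front [ 0.36833912 -0.29674689  0.013     ] [ 0.27444385 -0.33904374  0.013     ]
top green [ 0.36169247 -0.30315474  0.013     ] [ 0.24956676 -0.35784782  0.013     ]
rack frame [-0.15023583  0.05321244]
rack frame [-0.27370149  0.0353313 ]
handle in rack frame [0.00053672 0.07543184]
rail [0.03676453 0.1099329 ]
rail [ 0.03860208 -0.10060349]
rail [-0.03761358  0.11012926]
rail [-0.03458981 -0.10126189]
[ 0.48906814 -0.2394101   0.19300735] [ 0.67616666 -0.06444124 -0.42649231] 0.28393927450738515
```

```bash
python3 - <<'E'
from h import *
import pickle
im=cv2.imread("pics/w4.png")
m=camera_model("wrist");w=camera("wrist");pickle.dump(m,open("w5.pkl","wb"));cv2.imwrite("pics/w5.png",w)
a=cv2.resize(im[185:265,270:470],(800,320),interpolation=cv2.INTER_CUBIC)
b=cv2.resize(im[125:165,270:370],(400,160),interpolation=cv2.INTER_CUBIC)
s=cv2.imread("pics/scene0.png")
d=cv2.resize(s[185:245,220:300],(400,280),interpolation=cv2.INTER_CUBIC)
e=w[0:280,120:520]
cv2.imwrite("pics/c5.png",np.vstack([a,np.hstack([d,e])]))
E
```

```text
(no output)
```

View pics/c5.png

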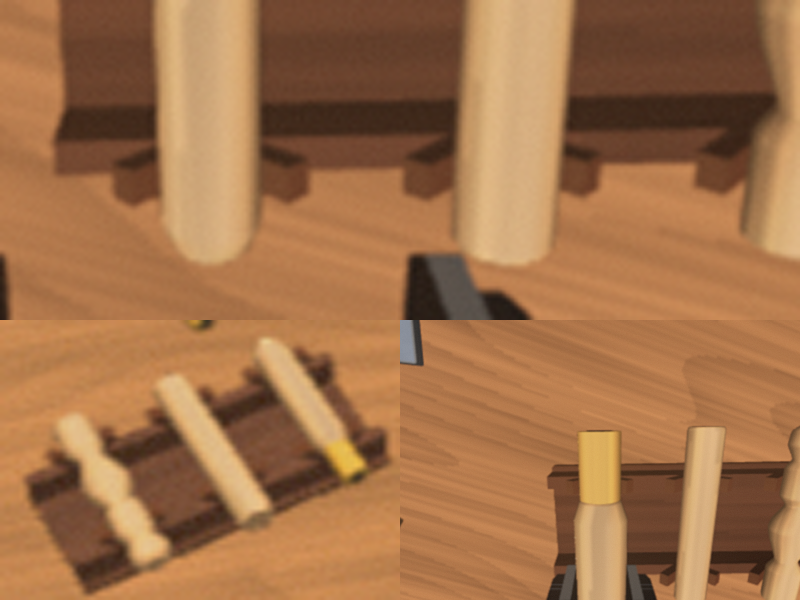

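The rails are low bars with V-cheeks only at the places. I will use the handle's own empty notch in the near rail as a pivot: pulled back 75 mm and pressed down about 10 mm, the handle tilts nose-up in the pads.

Request:
step_arm --deltas '[[[-0.015,0,0],0],[[-0.03,0,0],0],[[-0.045,0,0],0],[[-0.06,0,0],0],[[-0.07,0,0],0],[[-0.075,0,0.015],0],[[-0.075,0,0.03],0],[[-0.075,0,0.045],0],[[-0.075,0,0.06],0],[[-0.075,0,0.07],0]]'

```text
time_s: 12.17
eef_pos: [0.4166, -0.2613, 0.1203]
tcp_rot: [-0.001, 0.988, 0.152, -0.001]
force: [0.6, -0.1, -1.3]
opening: 0.283
finger_force: 58.9
```

```bash
python3 - <<'E'
from h import *
s=status.observe();print(s["eef_pos"],yaw(s),s["force"],s["moment"])
E
```

```text
[ 0.41661345 -0.26129537  0.12031798] 0.305503139499725 [ 0.59055965 -0.13542153 -1.3478153 ] [0.05325994 0.03547604 0.03968038]
```

Request:
step_arm --deltas '[[[0,0,0.003],0],[[0,0,0.005],0],[[0,0,0.007],0],[[0,0,0.009],0],[[0,0,0.011],0],[[0,0,0.012],0],[[0,0,0.013],0],[[0,0,0.014],0],[[0,0,0.014],0],[[0,0,0.014],0]]'

```text
time_s: 13.0
eef_pos: [0.4173, -0.2622, 0.1096]
tcp_rot: [0.001, 0.988, 0.153, 0.0]
force: [-6.0, 1.0, 11.8]
opening: 0.281
finger_force: 60.9
```

```bash
python3 - <<'E'
from h import *
import pickle
s=status.observe();print(s["eef_pos"],s["force"],s["moment"])
m=camera_model("wrist");w=camera("wrist");pickle.dump(m,open("w6.pkl","wb"));cv2.imwrite("pics/w6.png",w)
for n in("w5","w6"):
    h=cv2.cvtColor(cv2.imread(f"pics/{n}.png"),cv2.COLOR_BGR2HSV)
    # along column strip near held handle: print row-wise hue/sat/val
    print(n,[(v,*h[v,300:336].mean(0).astype(int)) if False else (v,)+tuple(int(x) for x in h[v,310:330].mean(0)) for v in range(60,250,6)])
E
```

```text
[ 0.41730416 -0.26223897  0.10964988] [-6.04072544  0.99343706 11.80952655] [0.24590576 0.47351201 0.1234882 ]
w5 [(60, 13, 147, 178), (66, 13, 147, 186), (72, 13, 146, 191), (78, 13, 146, 194), (84, 13, 146, 187), (90, 13, 146, 190), (96, 13, 146, 193), (102, 13, 147, 185), (108, 13, 147, 188), (114, 19, 147, 221), (120, 19, 147, 221), (126, 19, 146, 221), (132, 19, 147, 220), (138, 19, 147, 220), (144, 19, 147, 220), (150, 19, 147, 220), (156, 19, 147, 220), (162, 19, 147, 220), (168, 19, 146, 220), (174, 19, 146, 220), (180, 19, 146, 220), (186, 15, 115, 194), (192, 16, 108, 198), (198, 16, 108, 198), (204, 16, 106, 199), (210, 15, 106, 199), (216, 16, 106, 200), (222, 16, 105, 200), (228, 16, 106, 201), (234, 16, 105, 202), (240, 16, 105, 202), (246, 16, 106, 202)]
w6 [(60, 10, 150, 111), (66, 9, 150, 114), (72, 10, 150, 114), (78, 10, 150, 110), (84, 10, 151, 100), (90, 10, 149, 101), (96, 10, 149, 107), (102, 10, 150, 116), (108, 10, 149, 116), (114, 16, 158, 131), (120, 19, 145, 226), (126, 19, 145, 226), (132, 19, 145, 227), (138, 19, 145, 226), (144, 19, 145, 227), (150, 19, 144, 227), (156, 19, 144, 227), (162, 19, 144, 227), (168, 19, 144, 227), (174, 19, 144, 227), (180, 19, 144, 228), (186, 19, 144, 228), (192, 16, 108, 208), (198, 16, 106, 207), (204, 16, 106, 208), (210, 16, 105, 208), (216, 16, 104, 209), (222, 16, 104, 209), (228, 16, 103, 209), (234, 16, 104, 210), (240, 16, 104, 211), (246, 16, 103, 212)]
```

```bash
cat > ang.py <<'E'
from h import *
import pickle
from scipy.optimize import least_squares
def rows(n):
    h=cv2.cvtColor(cv2.imread(f"pics/{n}.png"),cv2.COLOR_BGR2HSV)[:,312:329].astype(float).mean(1)
    return h
def prof(n,a,b):
    h=rows(n); print(n,[(v,int(h[v,0]),int(h[v,1]),int(h[v,2])) for v in range(a,b)])
def pred(m,tcp,yw,x0,z0,th):
    # x0: handle x at the TCP axis; z0: axis height below TCP
    c,s=np.cos(th),np.sin(th); d=np.array([np.cos(yw),np.sin(yw)])
    def P(x,r):
        u=(x-x0)*c-r*s; w=(x-x0)*s+r*c-z0
        return np.r_[tcp[:2]+d*u,tcp[2]+w]
    # face top edge, face bottom edge, shoulder (brass/wood) top edge
    return proj(m,[P(.07,.0095),P(.07,-.0095),P(.04,.0095),P(.07,.0055),P(.07,-.0055)])[:,1]
def edges(n,a=40,b=260):
    h=rows(n);g=(h[:,1]>125)&(h[:,2]>195)&(h[:,0]>16.5)
    # longest gold run
    best=(0,0);st=None
    for v in range(a,b):
        if g[v] and st is None: st=v
        if not g[v] and st is not None:
            if v-st>best[1]-best[0]: best=(st,v)
            st=None
    return best
E
python3 - <<'E'
from ang import *
prof("w6",100,120)
for n in("w5","w6"): print(n,edges(n))
m5=pickle.load(open("w5.pkl","rb"))
s=least_squares(lambda p:pred(m5,np.array([.4891,-.2394,.193]),.3055,p[0],p[1],0)[[0,2]]-[edges("w5")[0]-.5,edges("w5")[1]-.5],[-.01,.057])
print(s.x,s.fun)
m6=pickle.load(open("w6.pkl","rb"))
for th in(0,3,5,8,20): print(th,pred(m6,np.array([.4173,-.2622,.1096]),.3055,*s.x,np.radians(th)).round(1))
E
```

```text
w6 [(100, 10, 150, 113), (101, 10, 150, 115), (102, 10, 150, 116), (103, 10, 150, 117), (104, 10, 150, 117), (105, 10, 150, 117), (106, 10, 151, 116), (107, 10, 150, 116), (108, 10, 150, 117), (109, 11, 152, 110), (110, 12, 150, 72), (111, 13, 140, 43), (112, 12, 121, 41), (113, 13, 127, 66), (114, 16, 158, 130), (115, 18, 153, 199), (116, 19, 147, 225), (117, 19, 145, 227), (118, 19, 145, 226), (119, 19, 145, 226)]
w5 (112, 185)
w6 (115, 190)
[-0.0106189   0.05648365] [ 1.42108547e-13 -1.70530257e-13]
0 [111.4 110.2 184.5 111.1 110.4]
3 [113.4 109.5 187.4 112.5 110.3]
5 [115.2 109.4 189.7 113.8 110.4]
8 [118.4 109.6 193.3 116.3 111.2]
20 [140.9 116.8 212.3 135.2 121.3]
```

Request:
step_arm --deltas '[[[0,0,0.001],0],[[0,0,0.002],0],[[0,0,0.003],0],[[0,0,0.004],0],[[0,0,0.005],0],[[0,0,0.006],0],[[0,0,0.006],0],[[0,0,0.006],0],[[0,0,0.006],0],[[0,0,0.006],0]]'

```text
time_s: 13.88
eef_pos: [0.4171, -0.2623, 0.1037]
tcp_rot: [0.001, 0.988, 0.153, 0.0]
force: [-7.0, -0.3, 13.0]
opening: 0.283
finger_force: 64.0
```

```bash
cat > meas.py <<'E'
from ang import *
import sys
def meas(n,lo=60):
    s=status.observe();m=camera_model("wrist");w=camera("wrist");cv2.imwrite(f"pics/{n}.png",w);pickle.dump(m,open(n+".pkl","wb"))
    e=edges(n);print("TCP",s["eef_pos"],"F",s["force"],"edges",e,"yaw",yaw(s))
    p=least_squares(lambda p:pred(m,s["eef_pos"],yaw(s),p[0],.0565,p[1])[[0,2]]-[e[0]-.5,e[1]-.5],[-.01,.2]).x
    print("x0",p[0],"tilt deg",np.degrees(p[1]));return s,p
if __name__=="__main__": meas(sys.argv[1])
E
python3 meas.py w7
```

```text
TCP [ 0.41705077 -0.26232712  0.10369597] F [-7.0263245  -0.30447772 12.98530949] edges (126, 202) yaw 0.3063776656051315
x0 -0.01464855042581732 tilt deg 18.58277467626981
```

```bash
cat >> ang.py <<'E'
def width(n,v):
    h=cv2.cvtColor(cv2.imread(f"pics/{n}.png"),cv2.COLOR_BGR2HSV)[v].astype(int)
    g=(h[:,0]>=17)&(h[:,0]<=23)&(h[:,1]>125)
    a=b=320
    while g[a-1]:a-=1
    while g[b+1]:b+=1
    return b-a+1,(a+b)/2
E
python3 - <<'E'
from ang import *
for n in("w5","w6","w7"):
    e=edges(n); print(n,e,[(v,*width(n,v)) for v in range(e[0]+4,e[1]-3,11)])
E
```

```text
w5 (112, 185) [(116, 42, 318.5), (127, 39, 318.0), (138, 41, 319.0), (149, 39, 319.0), (160, 38, 318.5), (171, 39, 319.0)]
w6 (115, 190) [(119, 43, 319.0), (130, 44, 319.5), (141, 42, 319.5), (152, 43, 320.0), (163, 41, 320.0), (174, 41, 320.0), (185, 37, 320.0)]
w7 (126, 202) [(130, 48, 319.5), (141, 48, 319.5), (152, 46, 319.5), (163, 45, 320.0), (174, 45, 320.0), (185, 44, 320.5), (196, 39, 320.0)]
```

```bash
cat > meas.py <<'E'
from ang import *
import sys
def fit(n,m,tcp,yw,wscale=1.0):
    e=edges(n); vs=list(range(e[0]+4,e[1]-14,8)); ws=np.array([width(n,v)[0] for v in vs])
    d=np.array([np.cos(yw),np.sin(yw)]);lat=np.array([-d[1],d[0],0])
    def wid(p):
        x0,z0,th=p;c,s=np.cos(th),np.sin(th); xs=np.linspace(.035,.07,15)
        A=np.array([np.r_[tcp[:2]+d*((x-x0)*c),tcp[2]+(x-x0)*s-z0] for x in xs])
        T=np.array([np.r_[tcp[:2]+d*((x-x0)*c-.0095*s),tcp[2]+(x-x0)*s+.0095*c-z0] for x in xs])
        w=abs(proj(m,A+.0095*lat)[:,0]-proj(m,A-.0095*lat)[:,0])
        r=proj(m,A)[:,1]; o=np.argsort(r); return np.interp(vs,r[o],w[o])
    f=lambda p:np.r_[(pred(m,tcp,yw,*p)[[0,2]]-[e[0]-.5,e[1]-.5])/.7,(wid(p)-ws*wscale)/1.2,(p[0]+.0106)/.003,(p[1]-.0565)/.002]
    s=least_squares(f,[-.0106,.0565,.2],x_scale=[.01,.01,.1]);return s.x,s.fun.round(1)
def meas(n):
    s=status.observe();m=camera_model("wrist");w=camera("wrist");cv2.imwrite(f"pics/{n}.png",w);pickle.dump((m,s["eef_pos"],yaw(s)),open(n+".pk","wb"))
    print("TCP",s["eef_pos"],"F",s["force"].round(1),"yaw",yaw(s),"edges",edges(n))
    p,r=fit(n,m,s["eef_pos"],yaw(s));print("x0,z0",p[:2],"tilt",np.degrees(p[2]),r)
if __name__=="__main__":
    if len(sys.argv)>1: meas(sys.argv[1])
    else:
      for n,t in(("w5",[.4891,-.2394,.193]),("w6",[.4173,-.2622,.1096]),("w7",[.41705,-.2623,.1037])):
        p,r=fit(n,pickle.load(open(n+".pkl","rb")),np.array(t),.306);print(n,p[:2],np.degrees(p[2]),r)
E
python3 meas.py
```

```text
w5 [-0.00943943  0.05592499] -5.237378404669371 [ 1.6 -1.9 -0.   0.6  0.4  0.1  1.6  1.3  1.1  0.4 -0.3]
w6 [-0.00903607  0.05510289] -0.5651439560330216 [ 1.3 -1.6  1.   0.7 -0.4  0.1 -0.2  0.3  0.8  1.3  0.5 -0.7]
w7 [-0.00837187  0.05439905] 8.60664383930033 [ 0.8 -1.1  0.5 -0.1  0.2 -0.3  0.8  0.3 -0.2  0.1  0.7 -1.1]
```

```bash
python3 - <<'E'
from meas import *
for k in(1.03,1.05,1.07,1.09):
  for n,t in(("w5",[.4891,-.2394,.193]),("w6",[.4173,-.2622,.1096]),("w7",[.41705,-.2623,.1037])):
    p,r=fit(n,pickle.load(open(n+".pkl","rb")),np.array(t),.306,k);print(k,n,p[:2].round(4),np.degrees(p[2]).round(1),r[:5])
E
```

```text
1.03 w5 [-0.0099  0.0561] -3.0 [ 0.9 -1.  -0.3  0.3  0. ]
1.03 w6 [-0.0099  0.0555] 2.3 [ 0.6 -0.8  1.   0.6 -0.6]
1.03 w7 [-0.01    0.0549] 11.6 [ 0.4 -0.6  0.6 -0.   0.2]
1.05 w5 [-0.0103  0.0564] -1.3 [ 0.4 -0.5 -0.4  0.2 -0.1]
1.05 w6 [-0.0106  0.056 ] 4.3 [ 0.2 -0.3  1.   0.6 -0.7]
1.05 w7 [-0.0111  0.0551] 13.4 [ 0.2 -0.3  0.7 -0.   0.2]
1.07 w5 [-0.0108  0.0568] 0.6 [-0.1  0.1 -0.5  0.  -0.3]
1.07 w6 [-0.0114  0.0565] 6.3 [-0.1  0.1  1.   0.5 -0.8]
1.07 w7 [-0.0122  0.0554] 15.2 [ 0.1 -0.1  0.7  0.   0.2]
1.09 w5 [-0.0113  0.0573] 2.6 [-0.5  0.6 -0.6 -0.  -0.4]
1.09 w6 [-0.0122  0.057 ] 8.3 [-0.4  0.6  1.1  0.6 -0.9]
1.09 w7 [-0.0134  0.0556] 16.8 [-0.1  0.2  0.8  0.1  0.2]
```

```bash
python3 - <<'E'
from meas import *
h=rows("w7"); print([(v,int(h[v,0]),int(h[v,1]),int(h[v,2])) for v in range(100,132)])
m=pickle.load(open("w7.pkl","rb"))
for th in(12,14,16,18,20,22):
  print(th,[pred(m,np.array([.41705,-.2623,.1037]),.306,x0,.056,np.radians(th)).round(1) for x0 in(-.0106,-.0125)])
im=cv2.imread("pics/w7.png")[90:190,270:370]; cv2.imwrite("pics/w7c.png",cv2.resize(im,None,fx=6,fy=6,interpolation=cv2.INTER_CUBIC))
E
```

```text
[(100, 10, 150, 115), (101, 10, 150, 116), (102, 10, 150, 118), (103, 9, 149, 119), (104, 10, 149, 118), (105, 10, 150, 117), (106, 10, 149, 116), (107, 10, 151, 116), (108, 10, 150, 115), (109, 10, 149, 114), (110, 9, 148, 114), (111, 11, 152, 120), (112, 15, 162, 139), (113, 16, 164, 133), (114, 15, 156, 84), (115, 13, 135, 48), (116, 13, 130, 43), (117, 13, 131, 45), (118, 13, 135, 45), (119, 13, 135, 45), (120, 13, 132, 44), (121, 13, 124, 48), (122, 15, 142, 83), (123, 16, 162, 134), (124, 16, 164, 146), (125, 17, 163, 156), (126, 18, 154, 196), (127, 19, 147, 224), (128, 19, 144, 229), (129, 19, 144, 228), (130, 19, 144, 228), (131, 19, 144, 228)]
12 [array([124.4, 110.8, 199.4, 121.2, 113.4]), array([118.8, 106. , 195.3, 115.8, 108.3])]
14 [array([127.9, 111.9, 202.5, 124.1, 114.9]), array([122.3, 106.9, 198.4, 118.7, 109.8])]
16 [array([131.9, 113.2, 205.8, 127.5, 116.7]), array([126.3, 108.2, 201.8, 122. , 111.6])]
18 [array([136.3, 114.9, 209.2, 131.2, 118.9]), array([130.7, 109.9, 205.3, 125.8, 113.7])]
20 [array([141.2, 116.9, 212.9, 135.5, 121.5]), array([135.7, 111.9, 209.1, 130. , 116.3])]
22 [array([146.6, 119.3, 216.7, 140.2, 124.4]), array([141.1, 114.3, 213. , 134.8, 119.3])]
```

Request:
step_arm --deltas '[[[0,0,0.001],0],[[0,0,0.002],0],[[0,0,0.003],0],[[0,0,0.004],0],[[0,0,0.005],0],[[0,0,0.006],0],[[0,0,0.006],0],[[0,0,0.006],0],[[0,0,0.006],0],[[0,0,0.006],0]]'

```text
time_s: 14.77
eef_pos: [0.4173, -0.2623, 0.0979]
tcp_rot: [0.001, 0.988, 0.153, 0.0]
force: [-5.8, 1.1, 14.7]
opening: 0.284
finger_force: 68.0
```

```bash
cat > m2.py <<'E'
from ang import *
import sys
def face(n,lo=95,hi=175):
    h=rows(n)[:,2]; sat=rows(n)
    e=edges(n); v=np.arange(lo,e[0]+4)
    val=h[lo:e[0]+4]; k=int(np.argmin(val)) # in bore
    thr=(val[k]+135)/2
    cross=lambda rng,t:next((a+(t-h[a])/(h[a+1 if rng.step>0 else a-1]-h[a])*(1 if rng.step>0 else -1) for a in rng if h[a+1 if rng.step>0 else a-1]>=t),np.nan)
    top=cross(range(lo+k,hi,1),thr); bot=cross(range(lo+k,lo-30,-1),thr)
    ft=cross(range(int(top)+1,hi,1),188)
    return np.array([ft,e[1]-.5,top,bot])   # face top, shoulder, bore top, bore bottom
def fit(n,m,tcp,yw,x0=-.0106,z0=.0562):
    o=face(n)
    f=lambda p:np.r_[pred(m,tcp,yw,*p)[[0,2,3,4]]-o,(p[1]-z0)/.001]
    s=least_squares(f,[x0,z0,.25],x_scale=[.01,.01,.1]);return s.x,s.fun.round(1),o
def meas(n):
    s=status.observe();m=camera_model("wrist");w=camera("wrist");cv2.imwrite(f"pics/{n}.png",w);pickle.dump((m,s["eef_pos"],yaw(s)),open(n+".pk","wb"))
    print("TCP",s["eef_pos"],"F",s["force"].round(1),"yaw",yaw(s))
    p,r,o=fit(n,m,s["eef_pos"],yaw(s));print("x0,z0",p[:2],"tilt",np.degrees(p[2]),r,o); return s,p
if __name__=="__main__":
    print(fit("w7",pickle.load(open("w7.pkl","rb")),np.array([.41705,-.2623,.1037]),.306))
    meas(sys.argv[1])
E
python3 m2.py w8
```

```text
(array([-0.01086407,  0.05589785,  0.23343827]), array([ 0.3, -0.5,  0.3, -0.2, -0.3]), array([125.78318584, 201.5       , 122.11761298, 113.89171598]))
TCP [ 0.41725332 -0.26233584  0.09786963] F [-5.8  1.1 14.7] yaw 0.3063449765015552
x0,z0 [-0.01039716  0.05520781] tilt 21.057449818092774 [ 0.7 -1.5  0.6 -0.3 -1. ] [144.27671233 217.5        138.21791188 123.99257426]
```

Request:
step_arm --deltas '[[[0,0,-0.01],0],[[0,0,-0.03],0],[[0,0,-0.05],0],[[0,0,-0.07],0],[[0,0,-0.09],0],[[0,0,-0.11],0],[[0,0,-0.125],0],[[0,0,-0.135],0],[[0,0,-0.14],0],[[0,0,-0.14],0]]'

```text
time_s: 15.65
eef_pos: [0.4176, -0.262, 0.2371]
tcp_rot: [0.001, 0.988, 0.152, 0.001]
force: [-0.2, -0.3, -2.0]
opening: 0.284
finger_force: 65.9
```

```bash
cat > tgt.py <<'E'
from m2 import *
import sys
def target(p,a=.208,lens=(.6724,.0194,.2493)):
    t=np.radians(20);x=np.array([np.cos(a)*np.cos(t),np.sin(a)*np.cos(t),np.sin(t)])
    F=np.array(lens)-.1*x; L=.07-p[0]
    d=np.array([np.cos(a),np.sin(a)])
    return np.r_[F[:2]-d*L*np.cos(p[2]),F[2]-L*np.sin(p[2])+p[1]],F
if __name__=="__main__":
    s,p=meas(sys.argv[1]); T,F=target(p); print("target TCP",T,"face",F,"delta",delta(*T,.208))
E
python3 tgt.py w9
```

```text
TCP [ 0.41757395 -0.26201563  0.23705743] F [-0.2 -0.3 -2. ] yaw 0.3058395775105929
x0,z0 [-0.010851   0.0554839] tilt 19.759609951229326 [ 0.4 -1.1  0.6 -0.3 -0.7] [139.71960784 213.5        133.79301075 120.94097996]
target TCP [ 0.50600579 -0.01571791  0.24324822] face [ 5.80456163e-01 -4.97421973e-06  2.15097986e-01] delta [ 0.1587 -0.2078 -0.0072  0.0979]
```

Request:
step_arm --deltas '[[[0.01,-0.013,0],0.005],[[0.027,-0.037,0],0.015],[[0.046,-0.062,-0.001],0.03],[[0.065,-0.088,-0.002],0.045],[[0.085,-0.114,-0.003],0.06],[[0.104,-0.14,-0.004],0.075],[[0.122,-0.163,-0.005],0.085],[[0.138,-0.183,-0.006],0.092],[[0.15,-0.198,-0.007],0.096],[[0.156,-0.206,-0.007],0.098]]'

```text
time_s: 16.53
eef_pos: [0.504, -0.016, 0.2417]
tcp_rot: [-0.001, 0.995, 0.105, -0.001]
force: [-0.4, -1.1, -0.7]
opening: 0.283
finger_force: 65.9
```

Request:
step_arm --deltas '[[[0,0,0],0],[[0,0,0],0],[[0,0,0],0],[[0,0,0],0],[[0,0,0],0],[[0,0,0],0],[[0,0,0],0],[[0,0,0],0],[[0,0,0],0],[[0,0,0],0]]'

```text
time_s: 17.37
eef_pos: [0.5039, -0.0184, 0.243]
tcp_rot: [0.0, 0.995, 0.104, 0.0]
force: [-0.3, 0.0, -0.3]
opening: 0.283
finger_force: 65.9
```

```bash
python3 - <<'E'
from tgt import *
s,p=meas("w10");T,F=target(p);print("target TCP",T,"delta",delta(*T,.208))
# stand yaw check & lens from this view
sc=camera("scene");tp=camera("top")
c=lambda im,x,y,w,h,k:cv2.resize(im[y:y+h,x:x+w],(int(w*k),int(h*k)),interpolation=cv2.INTER_CUBIC)
S=camera_model("scene");Tm=camera_model("top")
L=np.array([.6724,.0194,.2493]); q=L-.17*(L-F)/.1
print("scene",proj(S,[L,F,q]).round(1),"top",proj(Tm,[L,F,q]).round(1))
w=cv2.imread("pics/w10.png"); mm=camera_model("wrist");print("wrist lens",proj(mm,[L,F]))
cv2.imwrite("pics/fin.png",np.vstack([np.hstack([c(sc,350,150,64,48,6.25),c(tp,225,105,64,48,6.25)]),np.hstack([w[:250,120:520],np.zeros((250,400,3),np.uint8)])]))
E
```

```text
TCP [ 0.50393793 -0.01840598  0.24296303] F [-0.3  0.  -0.3] yaw 0.2077014295988925
x0,z0 [-0.01091912  0.05551274] tilt 19.836001657912554 [ 0.4 -1.   0.6 -0.3 -0.7] [139.83877159 213.5        133.83575581 120.87544484]
target TCP [ 0.50597882 -0.0157236   0.24315252] delta [ 0.0025 -0.0021 -0.0002 -0.0002]
scene [[371.  197.5]
 [356.1 182.3]
 [346.6 172.7]] top [[266.1 141.8]
 [273.8 177.1]
 [279.  201.2]]
wrist lens [[ 297.24040141 -781.15118133]
 [ 313.56120296  119.50652443]]
```

View pics/fin.png

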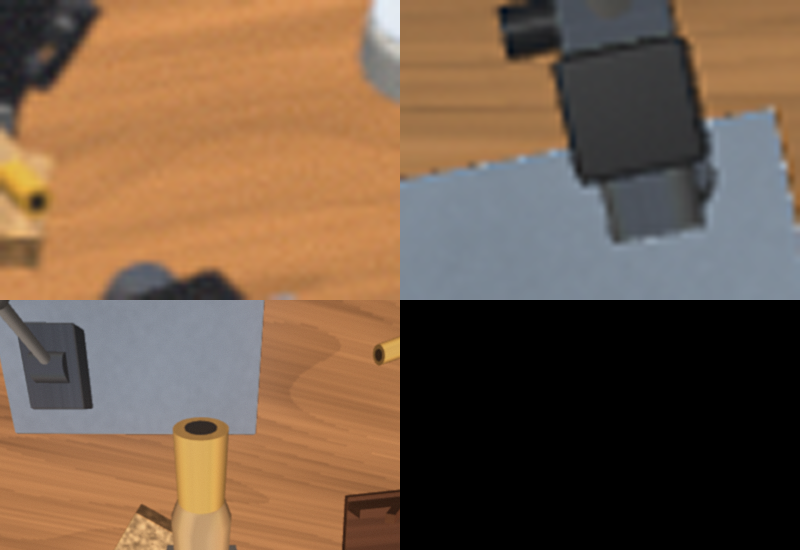

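The ferrule face sits at scene crop (38,200), which is full-image (356,182) and exactly as predicted. The plate's edge is level in the wrist view, so the yaw is right. I make one small correction, then average the noisy pose readings.

Request:
step_arm --deltas '[[[0.001,-0.0005,0],0],[[0.002,-0.001,0],0],[[0.002,-0.001,0],0],[[0.002,-0.001,0],0],[[0.002,-0.001,0],0],[[0.002,-0.001,0],0],[[0.002,-0.001,0],0],[[0.002,-0.001,0],0],[[0.002,-0.001,0],0],[[0.002,-0.001,0],0]]'

```text
time_s: 18.35
eef_pos: [0.5057, -0.0169, 0.2429]
tcp_rot: [-0.0, 0.995, 0.104, 0.0]
force: [1.2, -0.3, -0.7]
opening: 0.283
finger_force: 65.9
```

```bash
python3 - <<'E'
from tgt import *
P=[];ds=[]
for i in range(12):
    ds.append(delta(.506,-.0157,.2432,.208));P.append(status.observe()["eef_pos"]);camera("wrist")
print(np.mean(P,0),np.std(P,0),np.mean(ds,0))
s,p=meas("w11")
E
```

```text
[ 0.50569911 -0.01694201  0.2429149 ] [1.14466898e-05 1.11516408e-05 8.14778495e-06] [ 0.00055833 -0.00116667 -0.0003     -0.0002    ]
TCP [ 0.50568021 -0.01694067  0.24289555] F [-1.  -1.  -0.9] yaw 0.2077865890357929
x0,z0 [-0.01093858  0.05550792] tilt 19.83914949790653 [ 0.4 -1.   0.7 -0.3 -0.7] [139.84332689 213.5        133.82204611 120.8760282 ]
```

Request:
step_arm --deltas '[[[0.0005,-0.001,0],0],[[0.0005,-0.001,0],0],[[0.0005,-0.001,0],0],[[0.0005,-0.001,0],0],[[0.0005,-0.001,0],0],[[0.0005,-0.001,0],0],[[0.0005,-0.001,0],0],[[0.0005,-0.001,0],0],[[0.0005,-0.001,0],0],[[0.0005,-0.001,0],0]]'

```text
time_s: 19.83
eef_pos: [0.506, -0.0159, 0.2429]
tcp_rot: [-0.0, 0.995, 0.104, -0.0]
force: [-0.0, 0.4, -1.4]
opening: 0.283
finger_force: 65.9
```

```bash
python3 -c "
from h import *
print(delta(.506,-.0157,.2432,.208),status.observe()['joint_vel'].round(3));print(ctrl.sign_off())"
```

```text
[ 0.0001 -0.0001 -0.0003 -0.0002] [ 0.     0.    -0.    -0.     0.    -0.002]
the job is handed in; nothing more can be done
None
```

I threw the lever to its stop, then took the ferruled handle from the rack; it was held steady in line with the lens, tilted 19.8° by measurement and set for 100 mm in front, when I handed the job in at about 20 s of the 51 s allowed.

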